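# Sweep the left-over nuts off the assembly plate into the parts bin

## Robot

A 6-joint arm with a two-finger parallel gripper is mounted at the origin on the work surface. World frame = base frame: x ahead of the robot, y to its left, z up, the work surface at z = 0. Lengths are in m, angles in rad, forces in N, time in s.
With the tool pointing down it reaches from about 0.3 to 0.875 m from the base axis. Payload 4.2 kg.
Tool frame: the origin (TCP) lies at the very end of the fingers, on their centre line; the grasp point (between the pads) lies 19 mm behind it; z points along the fingers, y is the direction in which the jaws open and shut (so a half turn about z gives the same grasp; the last joint's range is limited). The gripper opens to 85 mm and grips with 20 to 120 N. Pads are 22 mm wide; open, the fingers measure 114 mm over their backs; the gripper's body (76 mm by 85 mm) begins 54 mm behind the grasp point. The pads swing forward as they close: fully open they stand 13 mm farther back than shut.
Start: joints at [1.281, 0.32, 1.565, -0, 1.257, -0.02], TCP at [0.153, 0.554, 0.231] pointing down, gripper open.
Joint ranges: [-3.11, 3.11], [-0.84, 2.01], [0.21, 2.61], [-1.34, 4.49], [0.05, 2.63], [-2.56, 2.56]. Speed limits (rad/s): [2.57, 2.57, 3.14, 3.14, 3.14, 3.14].

## Interface

Orientations are given as a rotation vector (axis times angle).
In Python, from bench import * gives the robot as it stands. Calls block until the motion is done:
- move_pose(position, orientation): joint-space move of the TCP to a pose.
- move_straight(position, velocity=0.15, attitude=None): straight line of the TCP; attitude=None keeps the orientation; velocity is the mean speed in m/s.
- move_j(angles): joint-space move.
- command_gripper(opening): finger opening in m; the grip force is fixed at half the most; returns when the fingers have stopped.
- dwell(seconds).
- inverse_kinematics(position, orientation): joint angles nearest the present ones, or None.
- capture(name): name is "scene" or "side" or "wrist"; returns a dict with "pixels" (420x560x3 uint8, blue, green, red), "fx", "fy", "cx", "cy" (pixels), "T" (4x4, takes a point from camera to world coordinates). Camera axes: x right, y up, looking along -z (the intrinsics and any distortion apply to the point x, -y, -z); pixel columns grow to the right and rows downward; lengths in m; the calibration is good to about 2 mm. A picture is of the moment at which its call begins. There is no depth.
A pose or a line that the arm cannot do raises IKError and nothing moves.
- sign_off(): hands the job in, once; it reports no verdict.
Readings, each from a call of its own:
- get_time(): time.
- get_q(): joint angles.
- get_joint_velocities(): joint speeds.
- get_tau(): joint torques, N m.
- get_eef_pos(): TCP position.
- get_eef_rot(): TCP orientation.
- get_contact_force(): force on the tool from outside, world axes, zero at the start.
- get_torque(): the same for the moment, N m.
- get_opening(): finger opening in m.
Only numpy, scipy, OpenCV 4.12 (cv2) and the standard library are available. Lean on these libraries where they do the work, as an engineer would, in place of code of your own. Each camera call takes 0.05 s, during which the arm holds its last target. There are 200 camera calls.

## Task

Clear the three loose hexagon nuts off the raised assembly plate: with the fingertips, sweep them along the plate and over its edge so that all three end up lying in the open parts bin that stands at one end of the plate. Only push the nuts, never pick them up or raise them off the plate, and leave the other parts on the plate where they stand.

Things in the scene. Friction and masses are not known exactly. Their poses are not given: they have to be found in the camera images.
- plate: Dark steel assembly plate, fixed, 320 mm along its x, 360 mm along its y, on a low profile frame. Origin under its centre at table height, z up; the flat top is 80 mm above the origin, the plate 12 mm thick. Its y axis runs from end to end: the bin stands against one of the ends y = +180 mm or y = -180 mm (drawn anew each time), a closed box against the other. No part on it is taller than 45 mm.
- bin: Open-topped white plastic bin, fixed on the table, 200 mm along its x, 130 mm along its y, 60 mm high, walls and floor about 4 mm, turned as the plate is. Origin at the centre of its underside. Its rim is 20 mm below the plate's top and its inner long wall lies about 12 mm in under the plate's end edge, so a nut pushed off that edge within the bin's inner length (192 mm along x) drops in. It stands up to 25 mm off the plate's centre line along x.
- case: Closed white plastic box, fixed, the same footprint and height as the bin (200 x 130 x 60 mm), at the other end of the plate. Not to be used. Origin at the centre of its underside.
- nut_a: One steel M20 hexagon nut, 30 mm across flats, 34.6 mm across corners, 16 mm high, about 64 g, with a 17 mm through hole, lying flat on the plate, 50 to 75 mm off its centre line along the plate's x; the strip from it straight along the plate's y to either end holds no bystander. Origin at its very centre (8 mm above the plate while it lies there), z up through the hole.
- nut_b: One steel M20 hexagon nut, 30 mm across flats, 34.6 mm across corners, 16 mm high, about 64 g, with a 17 mm through hole, lying flat on the plate, 50 to 75 mm off its centre line along the plate's x; the strip from it straight along the plate's y to either end holds no bystander. Origin at its very centre (8 mm above the plate while it lies there), z up through the hole.
- nut_c: One steel M20 hexagon nut, 30 mm across flats, 34.6 mm across corners, 16 mm high, about 64 g, with a 17 mm through hole, lying flat on the plate, 50 to 75 mm off its centre line along the plate's x; the strip from it straight along the plate's y to either end holds no bystander. Origin at its very centre (8 mm above the plate while it lies there), z up through the hole.
- actuator: Bystander standing on the plate; origin at the centre of its underside. White square servo actuator, 32 x 32 mm, 42 mm tall with its round steel horn on top.
- pulley: Bystander standing on the plate; origin at the centre of its underside. Aluminium belt pulley standing on its flange: 40 mm diameter flanges up to 18 mm, then a solid round hub of 22 mm diameter up to 30 mm.
- bracket: Bystander standing on the plate; origin at the centre of its underside. Small aluminium angle bracket, foot 36 mm (x) by 28 mm (y), upright flange 36 mm tall at its +x end.
- foot: Bystander standing on the plate; origin at the centre of its underside. Black rubber levelling foot, disc of 40 mm diameter with a 14 mm stem, 40 mm tall.

How it is judged:
At the end, for the whole second after the job is handed in: All three nuts lie at rest inside the open bin: centres within its inner walls (97 mm of the bin's centre along its x, 62 mm along its y), and below its rim (less than 60 mm above its underside) (x of nut_a in the frame of bin between -0.097 and 0.097 m and y of nut_a in the frame of bin between -0.062 and 0.062 m and z of each of nut_a, nut_b, nut_c in the frame of bin below 0.06 m and linear speed of each of nut_a, nut_b, nut_c below 0.02 m/s and x of nut_b in the frame of bin between -0.097 and 0.097 m and y of nut_b in the frame of bin between -0.062 and 0.062 m and x of nut_c in the frame of bin between -0.097 and 0.097 m and y of nut_c in the frame of bin between -0.062 and 0.062 m); the robot touches nothing.
It fails at once if a nut was raised off the plate (its centre more than 14 mm above its height when lying on the plate) (z of any of nut_a, nut_b, nut_c in the frame of plate above 0.102 m).
It fails at once if another part on the plate was moved by more than 15 mm or tipped over (distance of any of actuator, pulley, bracket, foot from where it was at the start of the episode above 0.015 m or angle between any of actuator, pulley, bracket, foot's own z axis and vertical above 0.5 rad).
It also fails if it takes over 61 s, if anything falls off the work surface, if the arm or the gripper's body presses on something with over 40 N, if the wrist force passes 120 N, or if a joint passes its speed limit or range.

## Working session

There is one attempt and no reset: what is moved stays moved. The work goes in short steps, each a Python script; the robot and the scene stay as the last script left them, time stands still between calls to the robot, and variables do not carry over. Pictures are saved under pics/ and viewed, on a budget of 10 in all, crops included, one or two more only if the job needs it, and the job is handed in when it is done.

```bash
mkdir -p pics; python3 - <<'E'
from bench import *
import cv2,numpy as np
for n in ("scene","side","wrist"):
    c=capture(n); cv2.imwrite(f"pics/{n}0.png",c["pixels"]); np.save(f"pics/{n}0.npy",c,allow_pickle=True)
    print(n,c["fx"],c["fy"],c["cx"],c["cy"],[k for k in c]);print(np.round(c["T"],3))
print(get_time(),get_eef_rot())
E
```

```text
scene 437.6804158437822 437.6804158437822 277.80352354948525 204.7870884418814 ['pixels', 'fx', 'fy', 'cx', 'cy', 'T']
[[ 0.829 -0.341  0.443  0.893]
 [ 0.558  0.476 -0.68  -0.495]
 [ 0.021  0.811  0.585  0.515]
 [ 0.     0.     0.     1.   ]]
side 395.5220789541864 395.5220789541864 274.6687148510053 201.2990125346268 ['pixels', 'fx', 'fy', 'cx', 'cy', 'T']
[[-0.782  0.363 -0.506  0.228]
 [-0.623 -0.436  0.649  0.463]
 [ 0.015  0.823  0.567  0.451]
 [ 0.     0.     0.     1.   ]]
wrist 302.23977293138995 302.23977293138995 278.66724008915213 211.82701591449262 ['pixels', 'fx', 'fy', 'cx', 'cy', 'T']
[[ 0.267 -0.915 -0.303  0.075]
 [ 0.964  0.253  0.086  0.577]
 [-0.001 -0.315  0.949  0.374]
 [ 0.     0.     0.     1.   ]]
0.15 [-4.22484496e-01 -3.11287375e+00  2.00814813e-03]
```

View pics/scene0.png

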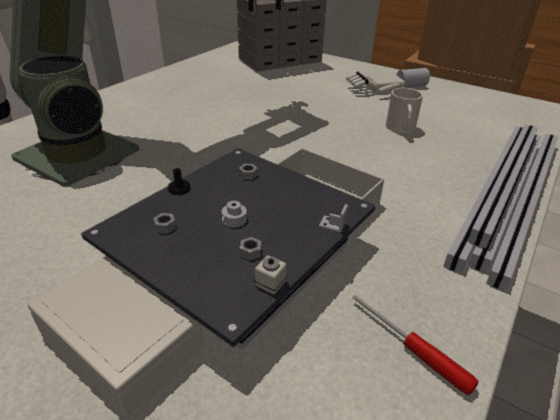

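View pics/side0.png

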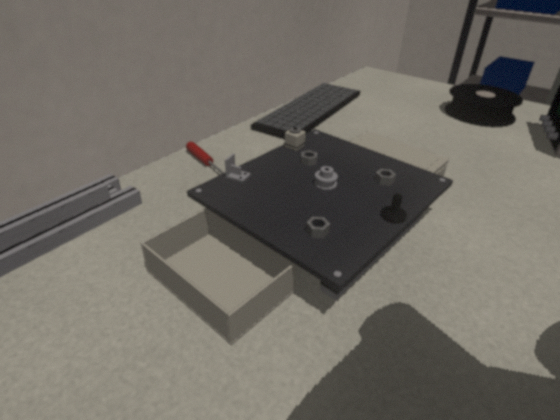

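The scene picture shows the bin at the far end behind edge (238,152)-(364,206) and the case near-left. Its nuts are at (248,171), (165,222) and (251,247), matching (318,226), (386,176) and (309,157) in the side picture. The bin's outer rim corners in the side view are near (145,247) and (229,325), in the scene view near (383,182) and (303,152).

```bash
cat > h.py <<'E'
import numpy as np,cv2
def ray(c,uv):
    d=np.array([(uv[0]-c["cx"])/c["fx"],-(uv[1]-c["cy"])/c["fy"],-1.]); d=c["T"][:3,:3]@d
    return c["T"][:3,3],d/np.linalg.norm(d)
def plane(c,uv,z):
    o,d=ray(c,uv); return o+d*(z-o[2])/d[2]
def tri(c1,u1,c2,u2):
    (a,d),(b,e)=ray(c1,u1),ray(c2,u2)
    s=np.linalg.lstsq(np.c_[d,-e],b-a,rcond=None)[0]
    p,q=a+s[0]*d,b+s[1]*e
    return (p+q)/2,np.linalg.norm(p-q)
def blob(c,uv,r):
    "centroid (box centre of hull) of the bright blob at uv against the dark plate"
    u,v=map(int,uv); g=cv2.cvtColor(c["pixels"],cv2.COLOR_BGR2GRAY)[v-r:v+r+1,u-r:u+r+1]
    t,m=cv2.threshold(g,0,255,cv2.THRESH_OTSU)
    cs,_=cv2.findContours(m,cv2.RETR_EXTERNAL,cv2.CHAIN_APPROX_NONE)
    k=min(cs,key=lambda k:abs(cv2.pointPolygonTest(k,(r,r),True)) if len(k)<4 else -cv2.contourArea(k))
    k=cv2.convexHull(k); M=cv2.moments(k); 
    p=(M["m10"]/M["m00"],M["m01"]/M["m00"]) if M["m00"]>0 else k.mean((0,1))
    return np.array(p)+[u-r,v-r]
E
python3 - <<'E'
from h import *
S=np.load("pics/scene0.npy",allow_pickle=True).item();D=np.load("pics/side0.npy",allow_pickle=True).item()
np.set_printoptions(precision=4,suppress=True)
dots={"BR":((364,206),(198,190)),"BL":((238,152),(338,274)),"CL":((94,233),(443,180)),"CR":((233,327),(317,131))}
nuts={"1":((248,171),(318,226)),"2":((165,222),(386,176)),"3":((251,247),(309,157))}
P={}
for k,(a,b) in dots.items():
    a,b=blob(S,a,5),blob(D,b,5);P[k],e=tri(S,a,D,b);print(k,a,b,P[k],e)
c=sum(P.values())/4
ey=(P["BR"]+P["BL"]-P["CR"]-P["CL"])[:2];ey/=np.linalg.norm(ey);ex=(P["BR"]+P["CR"]-P["BL"]-P["CL"])[:2];ex/=np.linalg.norm(ex)
print("c",c,"ey",ey,"ex",ex,ex@ey)
ey2=ey+np.array([-ex[1],ex[0]])*np.sign(np.array([-ex[1],ex[0]])@ey);ey=ey2/np.linalg.norm(ey2);ex=np.array([ey[1],-ey[0]])*np.sign(np.array([ey[1],-ey[0]])@ex)
loc=lambda p:np.array([(p[:2]-c[:2])@ex,(p[:2]-c[:2])@ey])
for k in P: print(k,loc(P[k]))
for k,(a,b) in nuts.items():
    a,b=blob(S,a,14),blob(D,b,14);p,e=tri(S,a,D,b);print("nut",k,a,b,p,e,loc(p),"plane",loc(plane(S,a,.088)),loc(plane(D,b,.088)))
for n,a,b in (("binR",(383,182),(145,247)),("binL",(303,152),(229,325))):
    p,e=tri(S,a,D,b);print(n,p,e,loc(p),loc(plane(D,b,.06)),loc(plane(S,a,.06)))
for n,a,b in (("pulley hub top",(234,205),(327,170)),("foot top",(178,171),(397,197)),("act top",(270,262),(295,130)),("bracket top",(345,207),(231,156))):
    p,e=tri(S,a,D,b);print(n,p,e,loc(p))
for n,C,u in (("brk base",S,(333,225)),("brk base",D,(238,177)),("act base",S,(270,284)),("foot",S,(179,187)),("foot",D,(394,214))): print(n,loc(plane(C,u,.08)))
np.savez("frame.npz",c=c,ex=ex,ey=ey)
# zoomed mosaic
z=lambda i,x,y,w,h:cv2.resize(i[y:y+h,x:x+w],(400,300) if 1 else 0,interpolation=cv2.INTER_CUBIC)
cv2.imwrite("pics/zoom.png",np.vstack([cv2.resize(S["pixels"][145:345,80:400],(800,300)) ,cv2.resize(D["pixels"][120:340,135:455],(800,300))]))
E
```

```text
BR [363.5897 205.3205] [198.2464 189.6957] [0.683  0.0944 0.0798] 0.0008044911068826679
BL [237.7619 152.    ] [337.2655 273.4633] [0.393  0.1158 0.0794] 0.00155548971210437
CL [ 93.8444 231.4667] [443.8858 177.6804] [ 0.3691 -0.2147  0.0812] 0.005242114516304468
CR [231.8178 326.8844] [319.183  128.1634] [ 0.6596 -0.24    0.0865] 0.008868246930352909
c [ 0.5262 -0.0611  0.0817] ey [0.0709 0.9975] ex [ 0.9968 -0.0803] -0.009414253514903308
BR [0.1446 0.1669]
BL [-0.1462  0.1664]
CL [-0.145 -0.165]
CR [ 0.1465 -0.1683]
nut 1 [247.4274 167.5712] [318.0471 223.3041] [0.4619 0.0585 0.0945] 0.0008756083023419415 [-0.0732  0.1145] plane [-0.0801  0.1228] [-0.0686  0.1071]
nut 2 [163.5273 218.9379] [385.7108 175.1928] [ 0.4475 -0.1394  0.092 ] 0.00042786754712907123 [-0.0725 -0.084 ] plane [-0.0767 -0.0809] [-0.0696 -0.0908]
nut 3 [249.958  244.2378] [309.2635 156.0938] [ 0.5936 -0.11    0.0922] 0.0020466921840653226 [ 0.0709 -0.0437] plane [ 0.0685 -0.0395] [ 0.075  -0.0508]
binR [0.6651 0.2263 0.05  ] 0.006221458895946368 [0.1168 0.2972] [0.1019 0.3012] [0.124 0.286]
binL [0.4683 0.2473 0.0446] 0.005845636876151308 [-0.0811  0.3032] [-0.0932  0.3091] [-0.0637  0.2825]
pulley hub top [ 0.5261 -0.0629  0.1073] 0.003454335871927033 [ 0.     -0.0018]
foot top [ 0.3916 -0.0488  0.1156] 0.0032973678879506907 [-0.1351  0.0022]
act top [ 0.6541 -0.1453  0.1166] 0.0011659190498717296 [ 0.1339 -0.0743]
bracket top [0.6778 0.0198 0.1174] 0.00614066493130043 [0.145  0.0922]
brk base [0.1338 0.0875]
brk base [0.1261 0.0906]
act base [ 0.1374 -0.077 ]
foot [-0.1375  0.0035]
foot [-0.1352 -0.0051]
```

View pics/zoom.png

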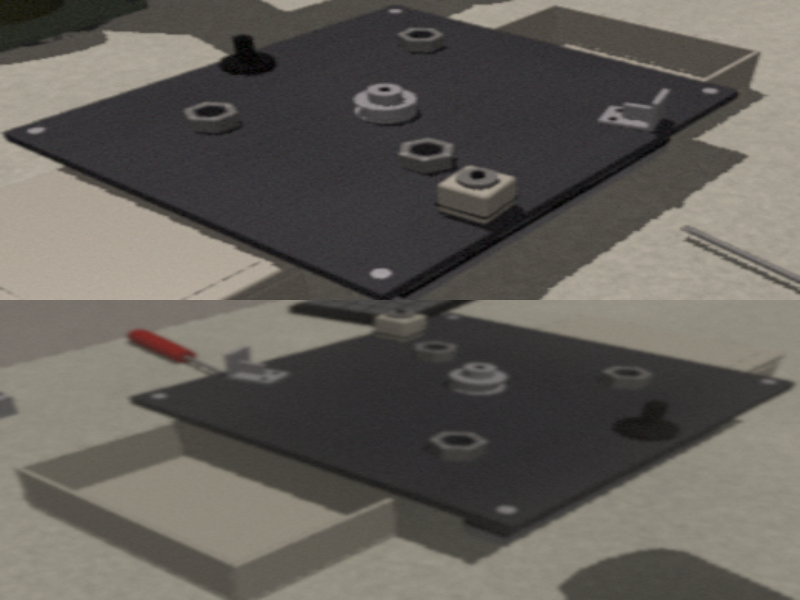

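The zoom shows the rim corners of the bin more exactly: side (143,244.7) and (230,318), scene (383,180) and (302.4,150.3). I'll recompute the bin from these and check reach for pushing with a slightly open two-finger fork.

```bash
cat > p.py <<'E'
from bench import *
from h import *
from scipy.spatial.transform import Rotation as Ro
F=np.load("frame.npz");c,ex,ey=F["c"][:2],F["ex"],F["ey"]
W=lambda p,z:np.r_[c+p[0]*ex+p[1]*ey,z]
def plan(nut,xe,zlow=.0845,sgn=1):
    n=np.array(nut);e=np.array([xe,.188]);d=(e-n)/np.linalg.norm(e-n)
    s=n-d*.040
    dw=np.r_[d[0]*ex+d[1]*ey,0]*sgn
    rv=Ro.from_matrix(np.c_[dw,np.cross([0,0,-1],dw),[0,0,-1]]).as_rotvec()
    return W(s,.16),W(s,zlow),W(e,zlow),W(e,.16),rv
E
python3 - <<'E'
from p import *
S=np.load("pics/scene0.npy",allow_pickle=True).item();D=np.load("pics/side0.npy",allow_pickle=True).item()
np.set_printoptions(precision=4,suppress=True)
loc=lambda p:np.array([(p[:2]-c)@ex,(p[:2]-c)@ey])
for n,a,b in (("binR",(383,180),(143,244.7)),("binL",(302.4,150.3),(230,318))):
    p,e=tri(S,a,D,b);print(n,p,e,loc(p),loc(plane(D,b,.06)),loc(plane(S,a,.06)))
for nut,xe in (((-.073,.1145),-.045),((-.0725,-.084),-.04),((.071,-.044),.06)):
  for s in (1,-1):
    a=plan(nut,xe,sgn=s);print(s,[inverse_kinematics(p,a[4]) for p in a[:4]])
E
```

```text
binR [0.6651 0.2275 0.0547] 0.003609082152085076 [0.1167 0.2983] [0.1086 0.3004] [0.1206 0.2926]
binL [0.47   0.2424 0.0517] 0.004630460373214438 [-0.079   0.2984] [-0.0863  0.3013] [-0.0691  0.2878]
1 [array([ 0.0244,  0.1809,  1.9537, -0.    ,  1.007 ,  0.4641]), array([ 0.0244,  0.277 ,  2.058 , -0.    ,  0.8066,  0.4641]), array([ 0.2336,  0.3656,  1.9127, -0.    ,  0.8633,  0.6733]), array([ 0.2336,  0.2805,  1.815 , -0.    ,  1.0462,  0.6733])]
-1 [None, None, array([ 0.2336,  0.3656,  1.9127, -0.    ,  0.8633, -2.4683]), array([ 0.2336,  0.2805,  1.815 , -0.    ,  1.0462, -2.4683])]
1 [array([-0.4101,  0.2247,  1.8945, -0.    ,  1.0223, -0.2155]), array([-0.4101,  0.3159,  1.9957, -0.    ,  0.83  , -0.2155]), array([ 0.2307,  0.3719,  1.9021, -0.    ,  0.8677,  0.4253]), array([ 0.2307,  0.2874,  1.8047, -0.    ,  1.0495,  0.4253])]
-1 [None, None, None, None]
1 [array([-0.2673,  0.4265,  1.5852, -0.    ,  1.1298, -0.239 ]), array([-0.2673,  0.4973,  1.6776, -0.    ,  0.9667, -0.239 ]), array([ 0.1814,  0.4989,  1.6747, -0.    ,  0.968 ,  0.2097]), array([ 0.1814,  0.4283,  1.5824, -0.    ,  1.131 ,  0.2097])]
-1 [None, None, None, None]
```

The bin's outer x is about -80 to +118 in the plate frame (centre near +19 mm, width 196 to 200), y to 298, as the text requires. All waypoints are reachable. I'll push nut 1 first.

```bash
cat >> p.py <<'E'
def push(nut,xe,**k):
    a=plan(nut,xe,**k); move_pose(a[0],a[4]); command_gripper(.018)
    move_straight(a[1],.08); print("low F",np.round(get_contact_force(),1),get_opening())
    move_straight(a[2],.1); print("end F",np.round(get_contact_force(),1),get_eef_pos())
    move_straight(a[3],.15); print("t",get_time())
E
python3 - <<'E'
from p import *
push((-.073,.1145),-.040)
a=plan((-.0725,-.084),-.04);move_pose(a[0],a[4]);print(get_time())
s=capture("side")["pixels"];w=capture("wrist")["pixels"]
cv2.imwrite("pics/n1.png",np.hstack([cv2.resize(s,(400,300)),cv2.resize(w,(400,300))]))
E
```

```text
low F [1.3 0.3 0.9] 0.017886462830307343
end F [ 0.3  0.4 -0.2] [0.5001505  0.12889056 0.08447059]
t 6.0833
7.2833
```

View pics/n1.png

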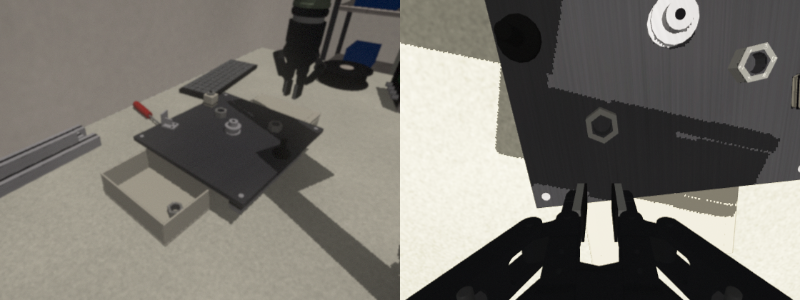

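Nut 1 lies in the bin (left half, about (174,208)). In the wrist half, nut 2 at (601,126) stands straight ahead of the fork, whose gap is at x≈600.

```bash
python3 - <<'E'
from p import *
push((-.0725,-.084),-.040)
a=plan((.071,-.044),.06);move_pose(a[0],a[4]);print(get_time())
s=capture("side")["pixels"];w=capture("wrist")["pixels"]
cv2.imwrite("pics/n2.png",np.hstack([cv2.resize(s,(400,300)),cv2.resize(w,(400,300))]))
E
```

```text
low F [ 0.   0.5 -1. ] 0.018058783305122405
end F [-0.3  0.3 -0. ] [0.5005063  0.12915627 0.08453389]
t 12.8833
14.0167
```

View pics/n2.png

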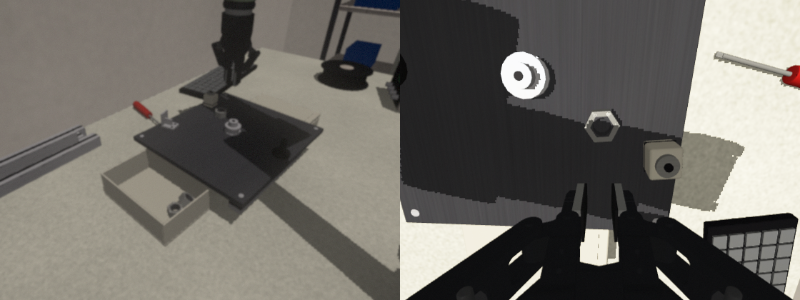

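Nuts 1 and 2 are both in the bin (near (180,207)). Nut 3 at (602,126) is straight ahead of the fork, with the actuator at (663,160) close on the right. I'll offset the fork 5 mm away from it and lower in force-checked steps.

```bash
python3 - <<'E'
from p import *
a=plan((.066,-.044),.056,zlow=.086)
move_pose(a[0],a[4]); f0=get_contact_force(); ok=True
for z in np.r_[np.arange(.14,.09,-.006),.086]:
    move_straight(np.r_[a[1][:2],z],.05); dwell(.1); f=get_contact_force()-f0
    if np.linalg.norm(f)>3.5: print("contact",z,f); ok=False; move_straight(a[0],.1); break
if ok:
    print("low",f); move_straight(a[2],.1); print(get_contact_force()); move_straight(a[3],.15)
    move_straight(a[3]+[0,0,.08],.15)
    move_pose(a[0]+[-.1,0,.12],a[4])
print(get_time())
s=capture("side")["pixels"];w=capture("scene")["pixels"]
cv2.imwrite("pics/n3.png",np.hstack([cv2.resize(s,(400,300)),cv2.resize(w,(400,300))]))
E
```

```text
low [0.80269329 0.06168373 0.45931924]
[-0.06930766 -0.09054327  0.50485222]
23.65
```

View pics/n3.png

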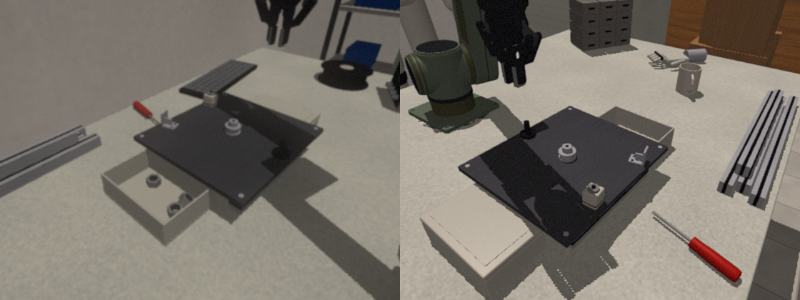

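The third nut is in the bin at (153,180), the other two near (174,210) and (184,199). The plate holds no nuts and the bystanders still stand. One enlarged check of the bin follows, to see whether the two close nuts are inside the wall and at rest.

```bash
python3 - <<'E'
from p import *
a=capture("side");dwell(.5);b=capture("side");S1=capture("scene");S0=np.load("pics/scene0.npy",allow_pickle=True).item()
g=lambda c:cv2.cvtColor(c["pixels"],cv2.COLOR_BGR2GRAY)
print("motion in bin",cv2.absdiff(g(a)[200:340,135:300],g(b)[200:340,135:300]).max())
for n,(u,v,r) in dict(act=(270,272,20),brk=(336,216,18),pul=(234,213,17),foot=(179,183,14)).items():
    A,B=[np.float32(cv2.Canny(g(x)[v-r:v+r,u-r:u+r],60,150)) for x in (S0,S1)]
    print(n,cv2.phaseCorrelate(cv2.GaussianBlur(A,(0,0),1.5),cv2.GaussianBlur(B,(0,0),1.5)))
cv2.imwrite("pics/bin.png",cv2.resize(b["pixels"][200:340,135:305],(680,560),interpolation=cv2.INTER_CUBIC))
E
```

```text
motion in bin 10
act ((-0.3447158499347438, -0.3852688666585955), 0.5179815077781678)
brk ((0.10464745770351058, 0.12061006714957045), 0.8587912162880839)
pul ((0.045645217031189844, 0.07491996589306993), 0.8944817851355047)
foot ((0.832462431649649, 0.29602853006209884), 0.36952684137556285)
```

View pics/bin.png

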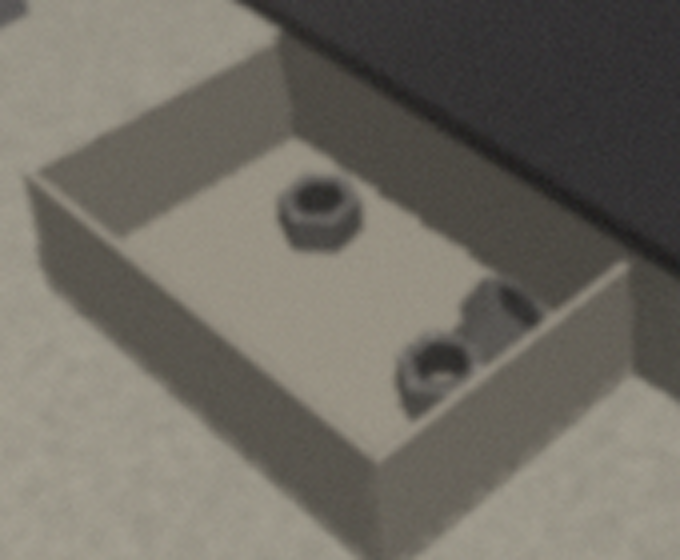

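All three nuts are inside the bin, at (320,213), (436,375) and (500,320) in the crop. They're below the rim and not moving; one leans. The bystanders are unmoved, within 1 px.

```bash
python3 -c "
from bench import *
print(get_contact_force(),get_time()); sign_off()"
```

```text
[-0.13894014  0.5405125  -0.02400222] 24.4
the job is handed in; nothing more can be done
```

All three nuts are in the open bin, and I handed the job in at 24.4 s of the 61 s allowed. I located the plate, nuts and bin from two camera views. I then swept each nut over the bin edge with the fingertips opened to 18 mm.

**Nuts:** The last picture shows all three below the bin's rim. One leans on its side next to another, near the end wall. Two frames 0.5 s apart showed nothing but noise in the bin.

**Other parts:** The bracket and pulley shifted by less than 0.2 px between the first and last pictures. The actuator and foot read about 0.5 and 0.9 px, but those two matches were weak because of shadow. In the pictures all four stand as before.

**Forces:** Every contact reading I took was about 1.5 N or less, and about 0.5 N at the end, with the arm clear of everything.

**What disagreed:**
- The two far plate corners triangulated with 5 and 9 mm between the rays.
- The bin's rim came out at 52 to 55 mm high instead of 60.
- The nuts' centres came out at 92 to 94.5 mm, because the colour mask caught mainly their bright tops.

The pushes had enough margin to absorb these errors.

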